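# Rack the drive punches by size

### The arm

A 6-joint arm with a two-finger parallel gripper is mounted at the origin on a cart in front of the work surface, level with it; the furniture and walls round the work are solid. World frame = base frame: x ahead of the robot, y to its left, z up, the work surface at z = 0. Lengths are in mm, angles in rad, forces in N, time in s.
With the tool pointing down it reaches from about 300 to 775 mm from the base axis. Payload 14.6 kg.
Tool frame: the origin (TCP) lies on the centre line of the jaws, within the pads' length; the fingertips stand 19 mm ahead of it and the grasp point (between the pads) is the TCP (bot.tip_reach is the distance from the TCP to the fingertips, in mm); z points along the fingers, y is the line along which they close (so a half turn about z gives the same grasp; the last joint's range is limited). The gripper opens to 85 mm and grips with 20 to 120 N. Pads are 22 mm wide; open, the fingers measure 114 mm over their backs; the gripper's body (76 mm by 85 mm) begins 54 mm behind the grasp point. The pads swing forward as they close: fully open they stand 13 mm farther back than shut.
Start: joints at [1.189, 0.3, 1.521, -0, 1.321, -0.067], TCP at [170.292, 522.963, 250.281] pointing down, gripper open.
Joint ranges: [-3.03, 3.03], [-0.79, 2.21], [0.23, 2.52], [-1.04, 4.18], [0, 3.07], [-2.55, 2.55]. Speed limits (rad/s): [2.22, 2.22, 2.57, 3.14, 3.14, 3.14].

### API

Orientations are given as a unit quaternion [w, x, y, z].
In Python, from rig import bot gives the robot as it stands. Calls block until the motion is done:
- bot.move_to(position, orientation): joint-space move of the TCP to a pose.
- bot.servo_line(position, attitude=None, speed=150, until_force=None): straight line of the TCP; attitude=None keeps the orientation; speed is the mean speed in mm/s. With until_force (N) it stops when the force on the tool has changed by that much, and returns True; else False.
- bot.move_joints(angles): joint-space move.
- bot.move_gripper(opening, grip_force=None): finger opening in mm; grip_force is the grip in N (None keeps the last); returns when the fingers have stopped.
- bot.dwell(seconds).
- bot.ik(position, orientation): joint angles nearest the present ones, or None.
- bot.read_state(): the state.
- bot.read_camera(name): name is "scene" or "top" or "wrist"; returns a dict with "image" (400x640x3 uint8, blue, green, red), "depth" (400x640 float32, mm along the optical axis (not along the pixel's ray), 0 where there is no reading), "fovy" (degrees; the focal length in pixels is half the picture's height over the tangent of half this angle, whatever the lens; pixels are square), "cx", "cy" (the principal point, pixels), "eye" and "attitude" of the camera in the world; the wrist camera has in their place "mount" (4x4, takes a point from camera to tool coordinates, whose origin is the TCP and whose axes are the flange's). Camera axes: x right, y down, z forward; pixel columns grow to the right and rows downward; lengths in mm; the calibration is good to about 2 mm. A picture is of the moment at which its call begins: read the wrist's pose just before it.
A pose or a line that the arm cannot do raises bot.MotionError and nothing moves.
- bot.finish_job(): hands the job in; it is judged then, once.
The state is a dict: "clock": time; "joint_positions": joint angles; "qvel": joint speeds; "effort": joint torques, N m; "ee_pos": TCP position; "tool_rot": TCP orientation; "ft_force": force on the tool from outside, world axes, zero at the start; "moment": the same for the moment, N m; "grip_width": finger opening in mm; "grip_force": force on a finger pad.
Only numpy, scipy, OpenCV 4.12 (cv2) and the standard library are available. Lean on these libraries where they do the work, as an engineer would, in place of code of your own. Each camera call takes 0.05 s, during which the arm holds its last target. There are 200 camera calls.

### The job

Put the four blue drive punches back into the wooden punch rack in order of size, each lying across both rails in the notch cut for it: the thinnest in the narrowest notch, up to the thickest in the widest, centred on the rails and fully down. Which way the cutters point does not matter. Leave the mallet, the small anvil and the wax block where they are.

Things in the scene. Friction and masses are not known exactly. Their poses are not given: they have to be found in the camera images.
- punch_12: smallest of four steel drive punches: blue eight-sided shank (does not roll) 12 mm across flats, 96 mm long, then bare neck and round 7.2 mm cutter (together 18 mm). Origin on the axis, mid-shank, near the balance point, 6 mm above what it lies on; x towards the cutter. Grip across the flats there. Its notch: y = -88.5 mm on the rack, 10.9 mm wide at the floor, 28.9 mm at the top
- punch_18: second smallest of four steel drive punches: blue eight-sided shank (does not roll) 18 mm across flats, 106 mm long, then bare neck and round 10.8 mm cutter (together 22 mm). Origin on the axis, mid-shank, near the balance point, 9 mm above what it lies on; x towards the cutter. Grip across the flats there. Its notch: y = -35.5 mm on the rack, 15.1 mm wide at the floor, 33.1 mm at the top
- punch_24: second largest of four steel drive punches: blue eight-sided shank (does not roll) 24 mm across flats, 116 mm long, then bare neck and round 14.4 mm cutter (together 26 mm). Origin on the axis, mid-shank, near the balance point, 12 mm above what it lies on; x towards the cutter. Grip across the flats there. Its notch: y = +23.5 mm on the rack, 19.4 mm wide at the floor, 37.4 mm at the top
- punch_30: largest of four steel drive punches: blue eight-sided shank (does not roll) 30 mm across flats, 126 mm long, then bare neck and round 18.0 mm cutter (together 30 mm). Origin on the axis, mid-shank, near the balance point, 15 mm above what it lies on; x towards the cutter. Grip across the flats there. Its notch: y = +88.5 mm on the rack, 23.6 mm wide at the floor, 41.6 mm at the top
- rack: wooden rack, fast on the bench, turned any way: board 104 (x) x 246 (y) x 12 mm, two rails along y, 10 mm thick, at x = -30 and +30 mm, 50 mm free between them. Each has 4 flared notches, wider towards +y; a punch lies along x across both rails. Origin: centre of underside. Notch floors 28 mm, rail tops 46 mm above the bench; 38 mm between racked shanks. Brass discs grow with the notches
- mallet: bystander: mallet with a dark handle and a green and yellow head, 262 mm long, lying at the right; origin at the centre of its underside
- setter_anvil: bystander: small round dished steel anvil, 33 mm across, 13 mm high; origin at the centre of its underside
- wax_block: bystander: yellow block of beeswax, 31 x 46 x 19 mm; origin at the centre of its underside
Mind the look-alikes: they are no part of the job. What is shaped like the punch_24 but pink is not meant.

How it is judged (in metres and radians):
At the end, for the whole second after the job is handed in: Each punch lies at rest in its own notch of the rack: within 8 mm of the notch centre along the row, middle of the shank within 12 mm of midway between the rails, height within 5 mm of lying on the notch floor, and within 0.12 rad of square to the rails (either way round) (y of punch_12 in the frame of rack between -0.0965 and -0.0805 m and x of punch_12 in the frame of rack between -0.012 and 0.012 m and z of punch_12 in the frame of rack between 0.029 and 0.039 m and angle between the x axis of each of punch_12, punch_18, punch_24, punch_30 and the x axis of rack, either way round below 0.12 rad and linear speed of each of punch_12, punch_18, punch_24, punch_30 below 0.02 m/s and angular speed of each of punch_12, punch_18, punch_24, punch_30 below 0.3 rad/s and y of punch_18 in the frame of rack between -0.0435 and -0.0275 m and x of punch_18 in the frame of rack between -0.012 and 0.012 m and z of punch_18 in the frame of rack between 0.032 and 0.042 m and y of punch_24 in the frame of rack between 0.0155 and 0.0315 m and x of punch_24 in the frame of rack between -0.012 and 0.012 m and z of punch_24 in the frame of rack between 0.035 and 0.045 m and y of punch_30 in the frame of rack between 0.0805 and 0.0965 m and x of punch_30 in the frame of rack between -0.012 and 0.012 m and z of punch_30 in the frame of rack between 0.038 and 0.048 m); the robot touches nothing.
It fails at once if the mallet is pushed more than 25 mm away (distance of mallet from where it was at the start of the episode above 0.025 m).
It fails at once if the small anvil is pushed more than 25 mm away (distance of setter_anvil from where it was at the start of the episode above 0.025 m).
It fails at once if the wax block is pushed more than 25 mm away (distance of wax_block from where it was at the start of the episode above 0.025 m).
It also fails if it takes over 93 s, if anything falls off the work surface, if the arm or the gripper's body presses on something with over 40 N, if the wrist force passes 120 N, or if a joint passes its speed limit or range.

## Working session

There is one attempt and no reset: what is moved stays moved. The work goes in short steps, each a Python script; the robot and the scene stay as the last script left them, time stands still between calls to the robot, and variables do not carry over. Pictures are saved under pics/ and viewed, at most 14 in all, crops included, and the job is handed in when it is done.

```bash
mkdir -p pics; ls; python3 - <<'E'
from rig import bot
import cv2,numpy as np
for n in("top","scene"):
    c=bot.read_camera(n);cv2.imwrite(f"pics/{n}0.png",c["image"]);np.savez(f"{n}0.npz",**c)
    print(n,c["fovy"],c["cx"],c["cy"],c["eye"],c["attitude"],(c["depth"]>0).mean())
print(bot.read_state())
E
```

```text
pics
top 57.06436060910605 320.81741637813377 195.63762770987103 [ 418.01951302   12.00252214 1170.79903283] [ 0.04122698 -0.70303798  0.70826156 -0.04902546] 0.9958203125
scene 52.30858482189453 316.6335754906861 197.95678549492624 [-111.97469271 -707.92568099  637.92293535] [-0.45664392  0.81804448 -0.30013565  0.17943844] 0.9958828125
{'clock': 0.1, 'joint_positions': array([ 1.18942895e+00,  3.00416300e-01,  1.52153575e+00, -8.23870899e-06,
        1.32068216e+00, -6.65725986e-02]), 'qvel': array([-0.00038959, -0.00050528, -0.00103505,  0.00236913,  0.00030618,
        0.00052875]), 'effort': array([ 1.37639570e-03, -5.44377851e+01, -3.62370300e+01, -9.11210827e-05,
        3.07053189e-03, -2.63246960e-05]), 'ee_pos': array([170.21032255, 522.79763193, 249.77053593]), 'tool_rot': array([-1.11775285e-04,  1.56747271e-01,  9.87638609e-01, -5.08658476e-04]), 'ft_force': array([-0.98719585,  1.45954868, -0.40284303]), 'moment': array([ 0.00379704, -0.06204044, -0.00657718]), 'grip_force': 0.0, 'grip_width': 85.49803062229566}
```

View pics/top0.png

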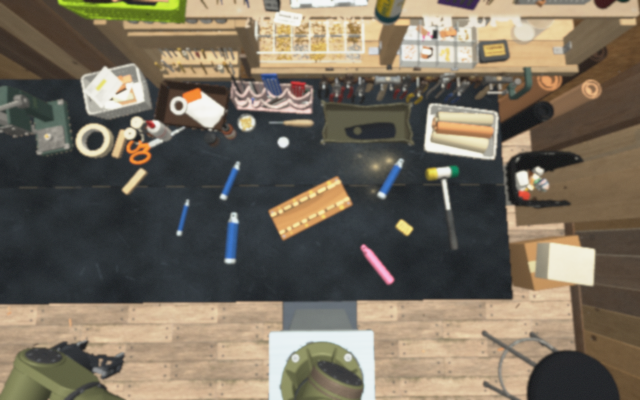

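View pics/scene0.png

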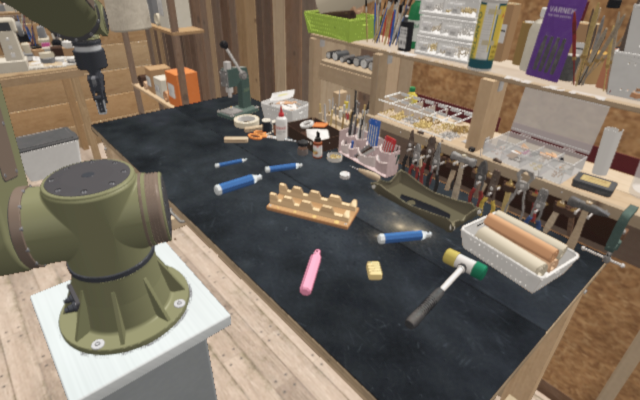

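The top view shows the rack at about (311,208). The blue look-alikes, by pixel:
- Punches at (183,217), (230,180), (232,238) and (390,178).
- The pink one at (377,264), which is excluded.
- Blue screwdrivers in the holder at (270,83), which are not punches.

Next I'll measure the punches and the rack.

```bash
cat > h.py <<'E'
import numpy as np,cv2
from scipy.spatial.transform import Rotation as R
def rot(q): return R.from_quat(np.r_[q[1:],q[0]]).as_matrix()
def cam(c,st=None):
    """eye, rotation (cam->world), f"""
    f=200/np.tan(np.radians(c["fovy"])/2)
    if "mount" in c:
        A=rot(st["tool_rot"]);M=np.array(c["mount"]);return st["ee_pos"]+A@M[:3,3],A@M[:3,:3],f
    return np.array(c["eye"]),rot(c["attitude"]),f
def cast(c,px,z,st=None):
    e,A,f=cam(c,st);px=np.atleast_2d(px).astype(float)
    d=np.c_[(px[:,0]-c["cx"])/f,(px[:,1]-c["cy"])/f,np.ones(len(px))]@A.T
    return e+d*((z-e[2])/d[:,2])[:,None]
def cloud(c,st=None):
    e,A,f=cam(c,st);v,u=np.mgrid[:400,:640];D=np.asarray(c["depth"],float)
    return e+(np.dstack([(u-c["cx"])/f*D,(v-c["cy"])/f*D,D])@A.T)
def blue(im):
    h=cv2.cvtColor(im,cv2.COLOR_BGR2HSV);return cv2.inRange(h,(98,120,60),(122,255,255))
def shanks(c,z,st=None,amin=60):
    out=[]
    for k in cv2.findContours(blue(c["image"]),0,cv2.CHAIN_APPROX_NONE)[0]:
        if cv2.contourArea(k)<amin: continue
        w=cast(c,k[:,0],z,st)[:,:2].astype(np.float32)
        (x,y),(a,b),_=r=cv2.minAreaRect(w);p=cv2.boxPoints(r)
        e=p[1]-p[0];g=p[2]-p[1];l=e if np.hypot(*e)>np.hypot(*g) else g
        out.append((x,y,max(a,b),min(a,b),np.arctan2(l[1],l[0])%np.pi,k[:,0].mean(0).round()))
    return out
def down(yaw):
    """tool down, closing line (tool y) at angle yaw+90deg i.e. object axis at yaw"""
    q=(R.from_euler("z",yaw)*R.from_euler("x",np.pi)).as_quat();return np.r_[q[3],q[:3]]
E
python3 - <<'E'
from h import *
c=dict(np.load("top0.npz"))
for s in shanks(c,10): print(np.round(s[:5],2),s[5])
P=cloud(c);print("bench z",np.median(P[270:290,250:350,2]))
m=(P[...,2]>30)&(P[...,2]<60);m[:170]=0;m[245:]=0;m[:,:262]=0;m[:,360:]=0
h=cv2.cvtColor(c["image"],cv2.COLOR_BGR2HSV)
w=((h[...,2]>90)&(h[...,1]>40)&(h[...,0]<30)).astype(np.uint8);w[:170]=0;w[245:]=0;w[:,:262]=0;w[:,360:]=0
k=max(cv2.findContours(w,0,2)[0],key=cv2.contourArea)
print(cv2.minAreaRect(cast(c,k[:,0],12)[:,:2].astype(np.float32)),cv2.minAreaRect(P[m][:,:2].astype(np.float32)),m.sum())
cv2.imwrite("pics/c1.png",cv2.resize(c["image"][140:290,160:440],None,fx=2.8,fy=2.8,interpolation=2))
E
```

```text
[429.15 279.85 106.41  36.27   3.09] [231. 240.]
[500.12 433.86  74.6   16.93   2.94] [183. 218.]
[615.93 288.9   86.    24.56   2.78] [230. 181.]
[ 618.5  -225.47   96.68   29.35    2.57] [390. 180.]
bench z -0.031758652400526444
((530.1448364257812, 32.36012268066406), (110.33663940429688, 253.85032653808594), 26.47344207763672) ((529.940673828125, 34.10810852050781), (70.28591918945312, 236.983642578125), 26.671142578125) 402
```

View pics/c1.png

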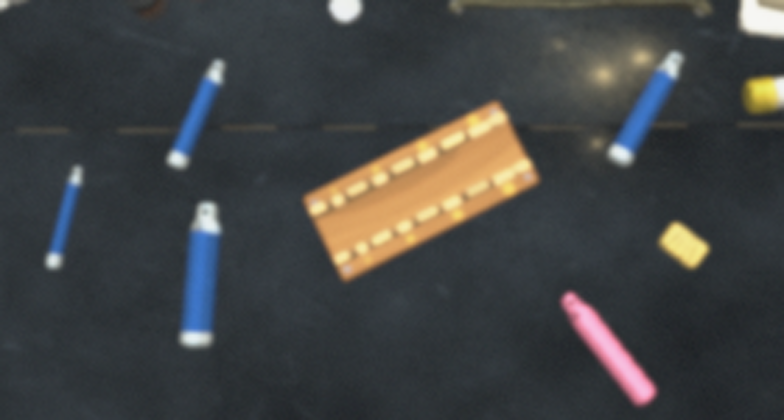

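The close crop confirms four blue shanks with white ends, the rack (its widest-notch end is not clear yet), and the pink decoy at crop (608,350). Next is a wrist look over the rack.

```bash
python3 - <<'E'
from rig import bot
from h import *
for yaw in (np.radians(26.5),np.radians(26.5)-np.pi):
    q=down(yaw);j=bot.ik([530,33,300],q);print(j)
q=down(np.radians(26.5))
bot.move_to([530,33,300],q)
st=bot.read_state();c=bot.read_camera("wrist");np.savez("w1.npz",st_p=st["ee_pos"],st_q=st["tool_rot"],**c)
print(st["clock"],st["ee_pos"],c["mount"],c["fovy"]);cv2.imwrite("pics/w1.png",c["image"])
E
```

```text
[-6.79394207e-03  2.23064229e-01  1.50180367e+00 -4.44089210e-16
  1.41672476e+00  1.10149013e+00]
[-0.00679394  0.22306423  1.50180367  0.          1.41672476 -2.04010252]
2.2833 [529.94214913  33.7200447  299.94423975] [[-1.67097177e-05 -9.54987503e-01 -2.96646033e-01  7.44123562e+01]
 [ 9.99999808e-01  1.67808356e-04 -5.96551372e-04  7.46555017e-01]
 [ 6.19478788e-04 -2.96645986e-01  9.54987317e-01 -1.22222801e+02]
 [ 0.00000000e+00  0.00000000e+00  0.00000000e+00  1.00000000e+00]] 71.53290419466634
```

View pics/w1.png

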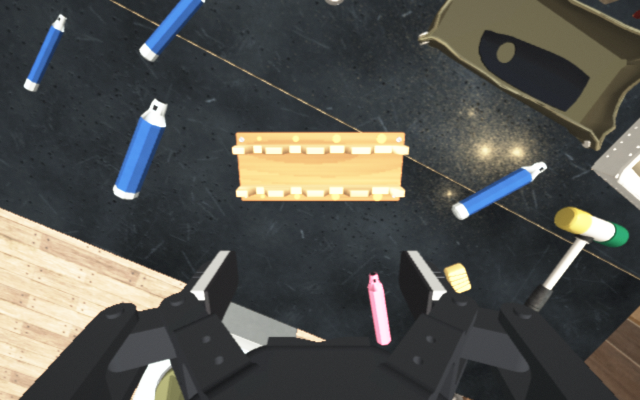

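The wrist view shows the rack centre near (320,165). The brass discs grow to the right, from (259,139) to (381,139), so rack +y points towards world -y and its yaw is about -153.5°. Next I'll measure the rack more precisely and take close views of each punch.

```bash
cat >> h.py <<'E'
SPEC={12:(12,96,18,-88.5),18:(18,106,22,-35.5),24:(24,116,26,23.5),30:(30,126,30,88.5)}
def punch(c,st,n,near):
    """mid-shank xy and axis yaw (towards cutter) from bright+blue blob near a guess"""
    w,L,t,_=SPEC[n];im=c["image"]
    h=cv2.cvtColor(im,cv2.COLOR_BGR2HSV)
    m=((blue(im)>0)|((h[...,2]>110)&(h[...,1]<70))).astype(np.uint8)
    m=cv2.morphologyEx(m,cv2.MORPH_CLOSE,np.ones((5,5)))
    best=None
    for k in cv2.findContours(m,0,cv2.CHAIN_APPROX_NONE)[0]:
        b=cv2.drawContours(np.zeros_like(m),[k],-1,1,-1);bb=(blue(im)>0)&(b>0)
        if bb.sum()<150: continue
        W=cast(c,k[:,0],w/2,st)[:,:2];v,u=np.nonzero(bb);B=cast(c,np.c_[u,v],w/2,st)[:,:2]
        bc=B.mean(0);d=np.hypot(*(bc-near))
        if best is None or d<best[0]:
            ax=np.linalg.svd(B-bc,full_matrices=False)[2][0];s=(W-bc)@ax
            if abs(s.max())<abs(s.min()): ax,s=-ax,-s
            lat=(W-bc)@np.r_[-ax[1],ax[0]]
            best=(d,bc,ax,s.min(),s.max(),np.ptp(lat),b)
    d,bc,ax,lo,hi,lw,b=best
    back,front=bc+ax*(lo+L/2),bc+ax*(hi-t-L/2)
    return (back+front)/2,np.arctan2(ax[1],ax[0]),hi-lo,lw,bc,b
def wr(a): return (a+np.pi)%(2*np.pi)-np.pi
E
python3 - <<'E'
from rig import bot
from h import *
z=np.load("w1.npz");c=dict(z);st=dict(ee_pos=c["st_p"],tool_rot=c["st_q"])
P=cloud(c,st);m=(P[...,2]>38)&(P[...,2]<54)&(np.hypot(P[...,0]-530,P[...,1]-33)<150)
print(m.sum(),cv2.minAreaRect(P[m][:,:2].astype(np.float32)),np.median(P[m][:,2]))
h=cv2.cvtColor(c["image"],cv2.COLOR_BGR2HSV)
# brass discs on board? print yellow blobs near board edge
w=((h[...,0]<30)&(h[...,1]>60)&(h[...,2]>120)).astype(np.uint8);w[:120]=0;w[215:]=0;w[:,:225]=0;w[:,415:]=0
k=max(cv2.findContours(w,0,2)[0],key=cv2.contourArea)
print(cv2.minAreaRect(cast(c,k[:,0],12,st)[:,:2].astype(np.float32)))
def look(n,xy,yaw):
    cur=bot.read_state()["joint_positions"];o=[]
    for y in(yaw,yaw+np.pi):
        j=bot.ik([*xy,170],down(y))
        if j is not None:o.append((abs(j[5]),y))
    y=min(o)[1];bot.move_to([*xy,170],down(y))
    st=bot.read_state();c=bot.read_camera("wrist");r=punch(c,st,n,xy)
    b=r[5];im=c["image"].copy();cv2.drawContours(im,cv2.findContours(b,0,2)[0],-1,(0,0,255),1)
    print(n,np.round(r[0],1),round(r[1],3),np.round(r[2:4],1),"blue c",np.round(r[4],1),"clock",st["clock"]);return im
a=look(18,(616,289),2.78);b=look(24,(618,-225),2.57)
cv2.imwrite("pics/l1.png",cv2.resize(np.vstack([a,b]),None,fx=.74,fy=.74))
E
```

```text
1425 ((530.6038818359375, 29.617279052734375), (69.62019348144531, 237.4907684326172), 26.61114501953125) 44.09664287364433
((536.3036499023438, 28.324081420898438), (110.29762268066406, 269.1933288574219), 26.158849716186523)
18 [609.8 288.4] -0.376 [130.9  19.4] blue c [614.9 286.4] clock 4.0167
24 [ 611.8 -222.1] -0.535 [148.  154.9] blue c [ 616.  -224.5] clock 5.9333
```

View pics/l1.png

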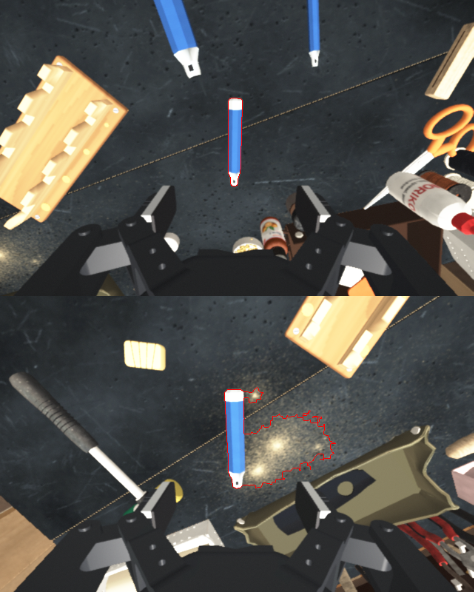

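Both close views show the right objects. The upper one, at (235,140), is 131 mm long and 19 mm wide, so it is punch_18. The lower one, at (235,430), is punch_24, with its outline polluted by lamp glare. Before picking, I'll sharpen the rack centre from the w1 corners and discs.

```bash
python3 - <<'E'
from h import *
z=np.load("w1.npz");c=dict(z);st=dict(ee_pos=c["st_p"],tool_rot=c["st_q"])
th=np.radians(26.5);u=np.r_[np.sin(th),-np.cos(th)];v=-np.r_[np.cos(th),np.sin(th)] # rack +y,+x
for nm,px,zz in(("board",[(237,132),(404,132)],12),("railU",[(233,150),(409,150)],46),("railL",[(236,192),(405,192)],46),("discs",[(259,139),(295,139),(335,139),(381,139)],12)):
    p=cast(c,px,zz,st)[:,:2];s=p@u
    if nm=="discs": s=s-np.r_[-88.5,-35.5,23.5,88.5]
    print(nm,np.round(s,1),s.mean().round(1),"x",np.round(p@v,1))
for q in((530,34),(530.6,29.6)):print(np.r_[q]@u,np.r_[q]@v)
cv2.imwrite("pics/w1c.png",cv2.resize(c["image"][120:215,220:420],None,fx=4,fy=4,interpolation=2))
E
```

```text
board [ 90.3 330.1] 210.2 x [-540.3 -540.7]
railU [ 92.6 328.7] 210.7 x [-518.7 -519.1]
railL [ 91.6 328.9] 210.3 x [-460.3 -460.8]
discs [209.8 208.9 207.7 209.2] 208.9 x [-530.5 -530.6 -530.7 -530.8]
206.0570726537298 -489.48593729480683
210.2625025326446 -488.0596275340849
```

View pics/w1c.png

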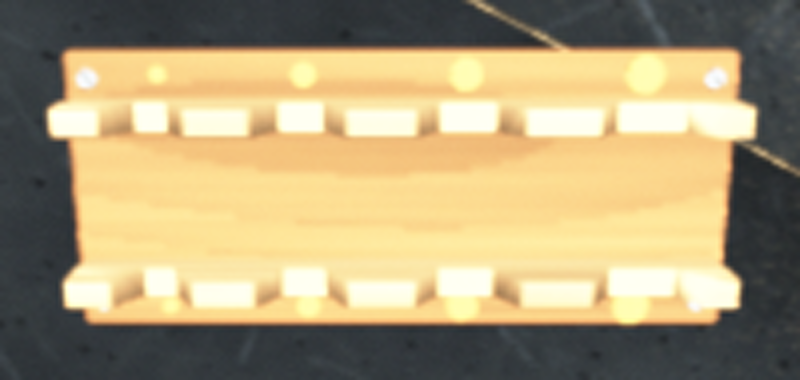

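The crop confirms that the discs and notches grow to the right, and the rack centre is about (530.9, 31.2). I'll pick punch_24 now.

```bash
cat > pp.py <<'E'
from rig import bot
from h import *
TH=np.radians(26.5);U=np.r_[np.sin(TH),-np.cos(TH)];V=-np.r_[np.cos(TH),np.sin(TH)];C=209*U-489*V
def best(xy,z,yaw):
    o=[]
    for y in(yaw,yaw+np.pi):
        j=bot.ik([*xy,z],down(y))
        if j is not None and abs(j[5])<2.5:o.append((abs(j[5]-bot.read_state()["joint_positions"][5]),y))
    return down(min(o)[1])
def pick(n,xy,yaw):
    w=SPEC[n][0];q=best(xy,120,yaw)
    bot.move_gripper(w+28,60);bot.move_to([*xy,110],q)
    hit=bot.servo_line([*xy,22.5],speed=120,until_force=15)
    bot.move_gripper(0,80);s=bot.read_state();print("grip",n,hit,round(s["grip_width"],1),s["grip_force"],s["ee_pos"].round(1))
    bot.servo_line([*xy,140],speed=150);s=bot.read_state();print(" lifted",round(s["grip_width"],1),s["clock"])
def place(n,dz=0):
    w,L,t,y=SPEC[n];p=C+U*y;q=best(p,140,TH)
    bot.move_to([*p,140],q);bot.servo_line([*p,75],speed=120)
    hit=bot.servo_line([*p,49+dz],speed=50,until_force=12);s=bot.read_state()
    print("place",n,hit,s["ee_pos"].round(1),s["ft_force"].round(1))
    bot.move_gripper(w+10);bot.dwell(.2);bot.servo_line([*p,150],speed=120)
    print(" clock",bot.read_state()["clock"])
def snap(name):
    st=bot.read_state();c=bot.read_camera("wrist");cv2.imwrite(f"pics/{name}.png",c["image"]);return c,st
E
python3 - <<'E'
from pp import *
print(C);pick(24,(611.6,-222),-.535)
print(bot.read_state()["ft_force"])
place(24);bot.servo_line([*C,300]) if 0 else None
p=C-U*40;bot.move_to([*p,270],best(p,270,TH));snap("a1")
E
```

```text
[530.87824576  31.14944904]
grip 24 False 21.7 78.94041784107685 [ 612.1 -222.1   23.7]
 lifted 21.8 8.9583
[ 1.12142007 -0.37987975 -3.10023358]
place 24 True [541.2  10.1  51.6] [-1.2 -0.3  6.9]
 clock 12.5333
```

View pics/a1.png

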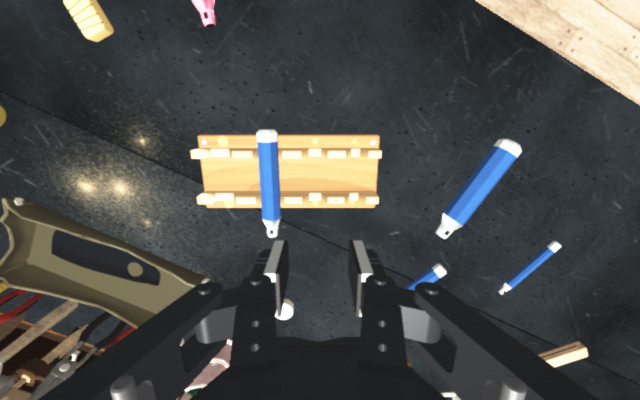

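punch_24 lies at (270,180), across both rails in the second-widest notch. I'll check its pose numerically and go on with punch_18.

```bash
cat >> pp.py <<'E'
def racked(c,st):
    P=cloud(c,st);m=blue(c["image"])
    for k in cv2.findContours(m,0,cv2.CHAIN_APPROX_NONE)[0]:
        if cv2.contourArea(k)<150: continue
        b=cv2.drawContours(np.zeros_like(m),[k],-1,1,-1);b=cv2.erode(b,np.ones((3,3)))>0
        X=P[b];q=X[:,:2]-C;x=q@V;y=q@U
        if abs(y.mean())>125 or abs(x.mean())>60: continue
        n=min(SPEC,key=lambda n:abs(SPEC[n][3]-y.mean()));a=np.polyfit(x,y,1)
        print("racked",n,"y err",round(y.mean()-SPEC[n][3],1),"blue x",x.min().round(),x.max().round(),"top err",round(np.percentile(X[:,2],75)-28-SPEC[n][0],1),"ang",a[0].round(3))
E
python3 - <<'E'
from pp import *
st=bot.read_state();c=bot.read_camera("wrist");racked(c,st)
pick(18,(609.8,288.4),-.376);place(18)
xy=(429,280);bot.move_to([*xy,200],best(xy,200,3.09));c,st=snap("b1")
r=punch(c,st,30,xy);print(r[:5])
xy=(500,434);bot.move_to([*xy,170],best(xy,170,2.94));c,st=snap("b2")
r=punch(c,st,12,xy);print(r[:5],st["clock"])
a=cv2.imread("pics/b1.png");b=cv2.imread("pics/b2.png");cv2.imwrite("pics/b.png",cv2.resize(np.vstack([a,b]),None,fx=.74,fy=.74))
E
```

```text
racked 24 y err -1.5 blue x -52.0 77.0 top err -1.3 ang -0.023
grip 18 False 15.5 78.68285542353988 [610.2 288.6  23.7]
 lifted 15.3 16.8083
place 18 True [515.   62.9  51.5] [-5.  -0.7 10.9]
 clock 20.525
(array([424.15235268, 275.5082509 ]), np.float64(-0.06425989177074512), np.float64(160.1656032490107), np.float64(32.158466087756594), array([429.09040923, 275.19049443]))
(array([494.76716735, 433.33988802]), np.float64(-0.21090440632495086), np.float64(116.03316700506514), np.float64(13.271169190384562), array([500.08448339, 432.20151383])) 22.25
```

View pics/b.png

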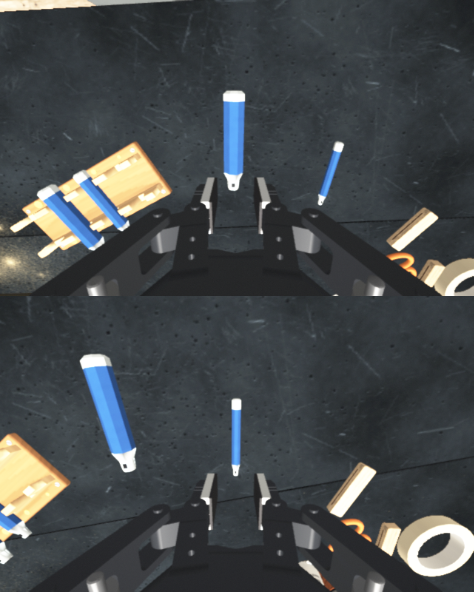

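punch_18 is racked beside punch_24. Both remaining punches measure cleanly: punch_30 at (233,140) in the upper view and punch_12 at (236,437) in the lower.

```bash
python3 - <<'E'
from pp import *
pick(12,(494.8,433.3),-.211);place(12)
pick(30,(424.2,275.5),-.064);place(30)
bot.move_to([*C,300],best(C,300,TH));c,st=snap("e1");racked(c,st);np.savez("e1.npz",st_p=st["ee_pos"],st_q=st["tool_rot"],**c)
E
```

```text
grip 12 False 8.7 78.44866454601288 [495.1 433.6  23.6]
 lifted 8.6 25.125
place 12 True [491.3 110.3  51.4] [-4.3 -0.4 11.4]
 clock 28.9833
grip 30 False 28.1 79.56323350779712 [424.7 275.8  23.6]
 lifted 27.9 32.45
place 30 True [570.2 -48.1  51.5] [-1.2 -0.5  7.9]
 clock 36.4
racked 12 y err 2.2 blue x -43.0 77.0 top err -1.1 ang 0.099
racked 18 y err 1.2 blue x -48.0 77.0 top err -1.1 ang 0.024
racked 24 y err -0.4 blue x -53.0 77.0 top err -1.2 ang -0.011
racked 30 y err -2.7 blue x -57.0 77.0 top err -1.4 ang -0.037
```

View pics/e1.png

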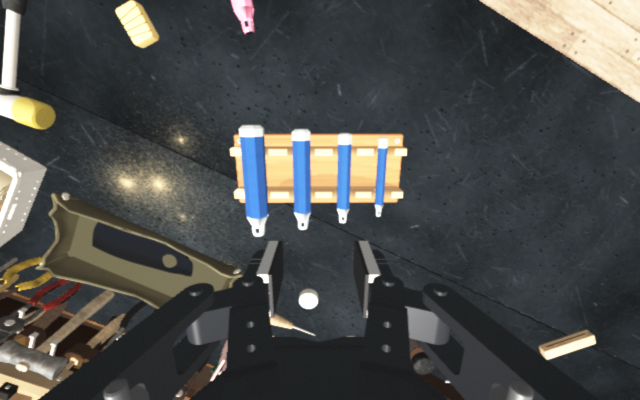

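All four punches lie in the rack by size. I'll check their mid-shank position and angle by casting pixels at axis height.

```bash
python3 - <<'E'
from h import *
TH=np.radians(26.5);U=np.r_[np.sin(TH),-np.cos(TH)];V=-np.r_[np.cos(TH),np.sin(TH)];C=209*U-489*V
c=dict(np.load("e1.npz"));st=dict(ee_pos=c["st_p"],tool_rot=c["st_q"])
P=cloud(c,st);m=blue(c["image"])
for k in cv2.findContours(m,0,cv2.CHAIN_APPROX_NONE)[0]:
    if cv2.contourArea(k)<80: continue
    u0=k[:,0,0].mean();n=[30,24,18,12][int(np.argmin(abs(np.r_[255,302,344,381]-u0)))]
    w=SPEC[n][0]
    b=cv2.drawContours(np.zeros_like(m),[k],-1,1,-1)>0;v,u=np.nonzero(b)
    q=cast(c,np.c_[u,v],28+w/2,st)[:,:2]-C;y=q@U;x=q@V;a=np.linalg.svd(np.c_[x-x.mean(),y-y.mean()],full_matrices=False)[2][0]
    r=cv2.erode(b.astype(np.uint8),np.ones((3,3)))>0;Z=P[r];xx=(Z[:,:2]-C)@V
    f=[np.median(Z[(xx>lo)&(xx<lo+15),2]).round(1) for lo in(-35,-7,20)]
    print(n,"y err",(y.mean()-SPEC[n][3]).round(1),"blue x",x.min().round(1),x.max().round(1),"blue mid",((x.min()+x.max())/2).round(1),"ang",np.arctan(a[1]/a[0]).round(3),"top z along x",f,"expect",28+w)
E
```

```text
12 y err 0.7 blue x -46.0 33.4 blue mid -6.3 ang 0.003 top z along x [np.float64(38.3), np.float64(38.4), np.float64(38.3)] expect 40
18 y err 0.3 blue x -51.2 39.2 blue mid -6.0 ang 0.002 top z along x [np.float64(44.0), np.float64(44.5), np.float64(44.3)] expect 46
24 y err 0.3 blue x -57.8 44.8 blue mid -6.5 ang -0.001 top z along x [np.float64(50.1), np.float64(50.0), np.float64(50.0)] expect 52
30 y err 0.5 blue x -62.8 50.2 blue mid -6.3 ang -0.002 top z along x [np.float64(55.8), np.float64(55.8), np.float64(55.6)] expect 58
```

All four are within 1 mm along the row and square to the rails. They lie level at floor height once the known -2 mm depth bias is allowed for, and mid-shank is within about 1 mm of centre. Handing in.

```bash
python3 -c "
from rig import bot
print(bot.finish_job())"
```

```text
the job is handed in; nothing more can be done
None
```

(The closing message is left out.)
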